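# Try the refitted stay of the navy countertop locker

## Task

The lift-up stay of the navy-flapped countertop locker has just been refitted and needs trying. Lift the navy flap until the stay locks, let go so that it stands up on its own for a moment, then press that locker's orange release paddle to unlock the stay and let the flap come all the way down shut. Leave the white flap closed.

Things in the scene. Friction and masses are not known exactly. Their poses are not given: they have to be found in the camera images.
- navy_grip (a point): Where to pinch the dark steel tab (16 mm wide, 22 high) that sticks out 65 mm, in plane, from the near edge of the navy flap: mid-section, 40 mm from the panel, 100 mm above the worktop when closed, sides free; it pivots in a grip. Axes turn with the flap: x to the hinge (its line is 205 mm along +x), y along the hinge, z out of the flap; x's heading is the locker's, ahead +-10 deg.
- navy_flap (a joint): Navy flap angle, rad: 0 closed (sloping 20 deg down to the robot), grows as it rises, end stop 1.32. Panel 165 x 180 x 10 mm, hinged at its far edge 170 mm up. Lifted past 1.23, a spring strut snaps under a pin on its side; let down, it then rests locked at about 1.19. Weighs 0.4 kg; under 10 N to lift at the tab. Unlocked, a damper lets it sink shut by itself in 1 to 3 s.
- navy_release (a point): Centre of the top of the navy locker's orange release paddle, 40 (fore-aft) x 50 x 10 mm, 187 mm up, right of its locker, 75 mm out from the flap's side. Axes at rest: x the locker's heading away from the robot, y left, z up. Pushed down it tips on a shaft 60 mm beyond, 2 to 5 N, stops at 14 mm; 10 mm frees the raised flap, which sinks shut; let go, it springs back.
- white_flap (a joint): Angle of the white flap, rad, 0 closed; leave it closed. It is on a second, like locker (pale wood, 230 mm deep, 180 wide, 170 high, with its own orange paddle) beside the navy one; either may be on the left.

How it is judged:
By the outcome, as a careful person would: the job done as asked, in the order asked, and still so for the second after the job is handed in, with the robot touching nothing.
It also fails if it takes over 51 s, if anything falls off the work surface, if the arm or the gripper's body presses on something with over 40 N, if the wrist force passes 120 N, or if a joint passes its speed limit or range.

## Robot

A 6-joint arm with a two-finger parallel gripper is mounted at the origin on the work surface. World frame = base frame: x ahead of the robot, y to its left, z up, the work surface at z = 0. Lengths are in m, angles in rad, forces in N, time in s.
With the tool pointing down it reaches from about 0.3 to 0.875 m from the base axis. Payload 6.4 kg.
Tool frame: the origin (TCP) lies midway between the tips of the shut fingers; the grasp point (between the pads) lies 19 mm behind it; x points along the fingers, y is the direction in which the jaws open and shut, and the axes are right-handed (so a half turn about x gives the same grasp; the last joint's range is limited). The gripper opens to 85 mm and grips with 20 to 120 N. Pads are 22 mm wide; open, the fingers measure 114 mm over their backs; the gripper's body (76 mm by 85 mm) begins 54 mm behind the grasp point. The pads swing forward as they close: fully open they stand 13 mm farther back than shut.
Start: joints at [-1.325, 0.181, 1.607, -0, 1.354, -0.206], TCP at [0.251, -0.517, 0.231] pointing down, gripper open.
Joint ranges: [-2.99, 2.99], [-0.89, 2.07], [0.3, 2.58], [-1.14, 4.28], [0, 2.63], [-3.12, 3.12]. Speed limits (rad/s): [2.57, 2.57, 3.01, 3.14, 3.14, 3.14].

## Interface

Orientations are given as a unit quaternion [w, x, y, z].
In Python, from bench import ctrl gives the robot as it stands.
- The arm moves only by the tool step_arm, never from a script. Its argument "motion" is a list of rows, each a list of 7 numbers: the shift along the tool's x, y, z in mm, then the turn, a rotation vector about the tool's x, y, z in degrees, then the closure in counts, from 0 (fully open) to 255 (shut). In form: [[tx, ty, tz, rx, ry, rz, hand], ...]. A call has 1 to 10 rows; each row is the pose to reach, as a shift and turn from the pose commanded when the call began, along the tool's axes at that moment; what a row does not reach only later rows make up. A row lasts 1/8 s, in which the tool goes at most 62.5 mm and 10.7 degrees, less where a joint would pass 70% of its speed; a pose out of reach is approached as far as the arm can. A call with a gripper value outside its range is refused whole. The fingers move at their own pace and stop on an object; the grip force is fixed at half the most. Time passes only in rows, so rows that repeat a pose let the fingers close. It gives the time, the measured TCP pose, the force and the opening at its end, in the units of the state.
- ctrl.get_obs(): the state, without advancing time (a new reading comes with each control period).
- ctrl.camera(name): name is "scene" or "side" or "wrist"; returns (picture, depth): 400x640x3 uint8, red, green, blue; 400x640 float32, m along the optical axis (not along the pixel's ray), 0 where there is no reading.
- ctrl.camera_info(name): a dict with "fx", "fy", "cx", "cy" (pixels), "T" (4x4, takes a point from camera to world coordinates); the wrist camera has in their place "hand_eye" (4x4, takes a point from camera to tool coordinates, whose origin is the TCP and whose axes are the tool frame's). Camera axes: x right, y down, z forward; pixel columns grow to the right and rows downward; lengths in m; the calibration is good to about 2 mm. The wrist camera is an equidistant fisheye: a pixel r from the principal point sees the ray r / f radians off the axis. A picture is of the moment at which its call begins: read the wrist's pose just before it. camera_info takes no time and is no camera call.
- ctrl.hand_in(): hands the job in, once; it reports no verdict.
The state is a dict: "time_s": time; "q": joint angles; "dq": joint speeds; "joint_efforts": joint torques, N m; "eef_pos": TCP position; "eef_rot": TCP orientation; "wrist_force": force on the tool from outside, world axes, zero at the start; "torque": the same for the moment, N m; "opening": opening from 0.0 (shut) to 1.0 (fully open).
Only numpy, scipy, OpenCV 4.12 (cv2) and the standard library are available. Lean on these libraries where they do the work, as an engineer would, in place of code of your own. Each camera call takes 0.05 s, during which the arm holds its last target. There are 200 camera calls.

## Working session

There is one attempt and no reset: what is moved stays moved. The work goes in short steps, Python scripts to look and compute and a tool call to move; the robot and the scene stay as the last step left them, time stands still between calls to the robot, and variables do not carry over. Pictures are saved under pics/ and viewed, about 8 in all and at most 12, crops included, and the job is handed in when it is done.

Besides the shell and the picture viewer there is one more tool, called after "Call:" in YAML: its name, and indented under it one key for each argument. step_arm: Moves the arm, as the interface text tells. Its arguments: {"type":"object","properties":{"motion":{"type":"array","items":{"type":"array","items":{"type":"number"}}}},"required":["motion"]}

```bash
mkdir -p pics; ls
python3 - <<'E'
from bench import ctrl
import numpy as np, cv2
o=ctrl.get_obs();print(o['time_s'],o['eef_pos'],o['eef_rot'])
a=[]
for n in("scene","side"):
    p,d=ctrl.camera(n);i=ctrl.camera_info(n);np.savez(n+'.npz',p=p,d=d,T=i['T'],k=[i['fx'],i['fy'],i['cx'],i['cy']])
    cv2.imwrite(f'pics/{n}0.png',p[:,:,::-1])
E
```

```text
pics
0.0 [ 0.25089002 -0.516771    0.23037367] [-0.15774271 -0.68912696 -0.15899511  0.68916023]
```

View pics/scene0.png

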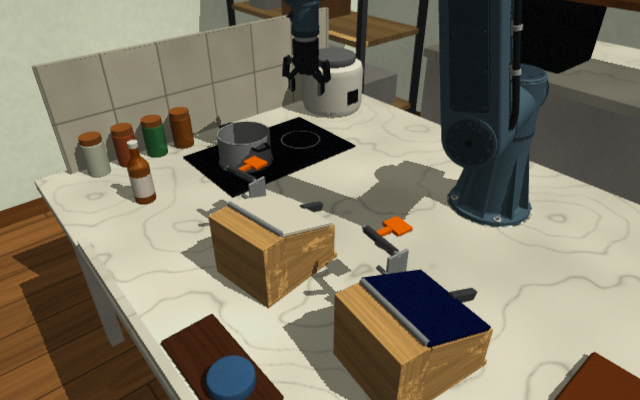

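View pics/side0.png

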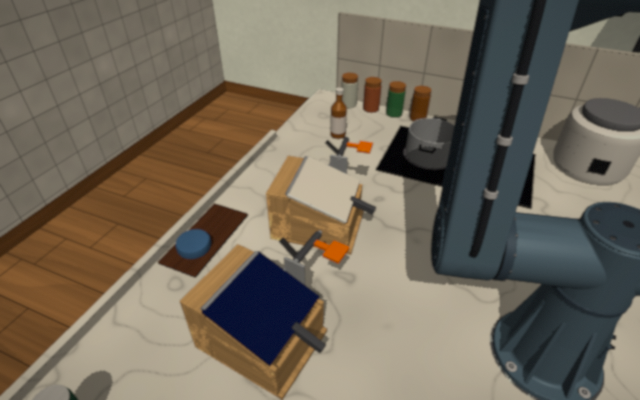

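The navy locker is the left one (larger y). In the scene view its flap is around (425,305), its tab around (462,296) and its paddle at (398,226). In the side view the tab is around (310,337) and the paddle at (333,250). Next I'll measure these.

```bash
cat > h.py <<'E'
import numpy as np, cv2
def cloud(n):
    z=np.load(n+'.npz');fx,fy,cx,cy=z['k'];d=z['d'];v,u=np.mgrid[:400,:640]
    P=np.stack([(u-cx)/fx*d,(v-cy)/fy*d,d],-1)@z['T'][:3,:3].T+z['T'][:3,3]
    return z['p'].astype(int),P,d>0
E
python3 - <<'E'
from h import *
for n in("scene","side"):
    p,P,ok=cloud(n);r,g,b=p[...,0],p[...,1],p[...,2]
    nav=ok&(b>r+25)&(b>1.7*g)&(P[...,2]>.08)&(P[...,2]<.2)
    c,l,s,_=cv2.connectedComponentsWithStats(nav.astype(np.uint8))
    k=1+s[1:,4].argmax();Q=P[l==k];m=np.median(Q,0)
    U=np.linalg.svd(Q-m,full_matrices=False)[2];nn=U[2]*np.sign(U[2][2])
    print(n,'navy',len(Q),m.round(4),'n',nn.round(3),'tilt',np.degrees(np.arccos(nn[2])).round(1),'head',np.degrees(np.arctan2(-nn[1],-nn[0])).round(1))
    h=-nn[:2]/np.linalg.norm(nn[:2]);lat=np.array([-h[1],h[0]])
    rect=cv2.minAreaRect((Q[:,:2]*1000).astype(np.float32));print(' rect',rect)
    a=Q[:,:2]@h;t=Q[:,:2]@lat
    print(' along',np.percentile(a,[.5,99.5]).round(4),'lat',np.percentile(t,[.5,99.5]).round(4), 'h',h)
    org=ok&(r>180)&(g<130)&(b<70)&(P[...,2]>.15)
    c,l,s,ce=cv2.connectedComponentsWithStats(org.astype(np.uint8))
    for k in range(1,c):
        if s[k,4]>40:
            Q=P[l==k];Q=Q[Q[:,2]>.178];x=cv2.minAreaRect((Q[:,:2]*1000).astype(np.float32))
            print(' orange',ce[k].round(),s[k,4],np.median(Q,0).round(4),x)
    x0,x1,y0,y1=(450,480,285,308) if n=="scene" else (292,328,322,352)
    M=np.zeros_like(ok);M[y0:y1,x0:x1]=1
    M&=ok&(p.max(-1)<95)&(abs(r-b)<15)&(P[...,2]>.06)&(P[...,2]<.15)
    Q=P[M];print(' tab',len(Q),np.median(Q,0).round(4),Q.min(0).round(3),Q.max(0).round(3), 'along',np.percentile(Q[:,:2]@h,[2,98]).round(4),'lat',np.percentile(Q[:,:2]@lat,[2,50,98]).round(4))
E
```

```text
scene navy 4399 [0.571  0.2287 0.1475] n [-0.339  0.043  0.94 ] tilt 20.0 head -7.2
 rect ((561.0166015625, 217.454833984375), (180.2539520263672, 160.86807250976562), 82.11185455322266)
 along [0.4592 0.6048] lat [0.1981 0.3751] h [ 0.99207881 -0.12561702]
 orange [253. 163.] 175 [ 0.5537 -0.3486  0.1857] ((564.56884765625, -350.5692443847656), (67.15978240966797, 53.2674446105957), 4.172060489654541)
 orange [395. 226.] 335 [0.4785 0.0596 0.1858] ((488.0496520996094, 60.03673553466797), (50.07689666748047, 68.82794189453125), 84.67146301269531)
 tab 251 [0.4632 0.2335 0.1109] [0.427 0.219 0.087] [0.498 0.24  0.126] along [0.3992 0.4642] lat [0.2792 0.2908 0.2932]
side navy 6367 [0.5635 0.2268 0.1443] n [-0.34   0.041  0.94 ] tilt 20.0 head -6.9
 rect ((563.7107543945312, 216.6610870361328), (177.83560180664062, 147.85047912597656), 83.2028579711914)
 along [0.4612 0.6063] lat [0.1967 0.37  ] h [ 0.99282281 -0.11959461]
 orange [363. 146.] 138 [ 0.5534 -0.348   0.1851] ((564.9022827148438, -347.3183898925781), (67.5394515991211, 48.763736724853516), 8.89342975616455)
 orange [333. 250.] 344 [0.4771 0.0597 0.1855] ((488.5921630859375, 59.15883255004883), (50.111000061035156, 69.51421356201172), 82.90287017822266)
 tab 367 [0.462  0.2319 0.1108] [0.427 0.21  0.088] [0.498 0.242 0.127] along [0.3995 0.4635] lat [0.2748 0.2861 0.2904]
```

```bash
cat >> h.py <<'E'
from scipy.spatial.transform import Rotation as Ro
H=np.array([.9924,-.1227,0]);L=np.array([.1227,.9924,0]);Z=np.array([0,0,1.])
def world(al,la,z): return al*H+la*L+z*Z
def rot(s=1):
    x=-Z;y=s*L;return Ro.from_matrix(np.stack([x,y,np.cross(x,y)],1))
def rel(o,p,R):
    q=o['eef_rot'];R0=Ro.from_quat([q[1],q[2],q[3],q[0]])
    return (R0.inv().apply(p-np.array(o['eef_pos']))*1000).round(1),np.degrees((R0.inv()*R).as_rotvec()).round(1)
E
python3 - <<'E'
from h import *;from bench import ctrl
o=ctrl.get_obs();q=o['eef_rot'];print(Ro.from_quat([q[1],q[2],q[3],q[0]]).as_matrix().round(3))
for s in(1,-1):print(rel(o,world(.4227,.284,.26),rot(s)))
E
```

```text
[[-0.     0.437 -0.9  ]
 [ 0.001 -0.9   -0.437]
 [-1.    -0.001 -0.   ]]
(array([ -28.5, -583.1, -509. ]), array([-1.471e+02, -1.000e-01,  0.000e+00]))
(array([ -28.5, -583.1, -509. ]), array([32.9,  0. ,  0.1]))
```

Call:
step_arm:
  motion:
    - [-30, -39, -34, -9.8, 0, 0, 0]
    - [-50, -78, -68, -19.6, 0, 0, 0]
    - [-60, -117, -102, -29.4, 0, 0, 0]
    - [-60, -156, -136, -39.2, 0, 0, 0]
    - [-60, -194, -170, -49, 0, 0, 0]
    - [-60, -233, -204, -58.8, 0, 0, 0]
    - [-60, -272, -238, -68.6, 0, 0, 0]
    - [-60, -311, -272, -78.4, 0, 0, 0]
    - [-60, -350, -306, -88.2, 0, 0, 0]
    - [-60, -389, -339, -98, 0, 0, 0]

```text
time_s: 1.35
eef_pos: [0.3862, -0.0176, 0.2912]
eef_rot: [0.625, 0.331, 0.625, -0.331]
wrist_force: [0.5, 0.4, -0.0]
opening: 1.0
```

Run:
```python
from h import *;from bench import ctrl
o=ctrl.get_obs();print(o['time_s'],o['eef_pos'],o['q'],rel(o,world(.4227,.284,.2),rot(1)))
```

```text
1.35 [ 0.386173   -0.01762772  0.29117197] [-3.55292158e-01 -3.24675181e-01  1.96026598e+00  2.83559847e-05
  1.50572436e+00 -9.52131289e-01] (array([  91.2,  195.5, -166.5]), array([-48.8,   0. ,  -0. ]))
```

Call:
step_arm:
  motion:
    - [0, 33, -28, -9, 0, 0, 0]
    - [10, 65, -56, -18, 0, 0, 0]
    - [20, 98, -84, -27, 0, 0, 0]
    - [40, 130, -111, -36, 0, 0, 0]
    - [60, 165, -140, -45, 0, 0, 0]
    - [75, 195.5, -166.5, -49, 0, 0, 0]
    - [75, 195.5, -166.5, -49, 0, 0, 0]
    - [75, 195.5, -166.5, -49, 0, 0, 0]

```text
time_s: 2.35
eef_pos: [0.4553, 0.2276, 0.2161]
eef_rot: [0.705, 0.044, 0.706, -0.044]
wrist_force: [-0.4, -0.1, -0.2]
opening: 0.999
```

Run:
```python
from h import *;from bench import ctrl
o=ctrl.get_obs();print(o['time_s'],o['eef_pos'],rel(o,world(.4227,.284,.081),rot(1)))
i=ctrl.camera_info('wrist');print({k:i[k] for k in i})
p,d=ctrl.camera('wrist');np.savez('w.npz',p=p,d=d);cv2.imwrite('pics/w1.png',p[:,:,::-1])
# project predicted grip into wrist
q=o['eef_rot'];R0=Ro.from_quat([q[1],q[2],q[3],q[0]]);Tc=np.linalg.inv(np.array(i['hand_eye']))
for P in (world(.4227,.284,.1),world(.3993,.284,.095),world(.4603,.284,.12)):
    c=Tc[:3,:3]@R0.inv().apply(P-o['eef_pos'])+Tc[:3,3]
    th=np.arctan2(np.hypot(*c[:2]),c[2]);ph=np.arctan2(c[1],c[0]);print(i['cx']+i['fx']*th*np.cos(ph),i['cy']+i['fy']*th*np.sin(ph))
```

```text
2.35 [0.45533595 0.22758176 0.21605896] (array([135.1,   2.3,  -1.2]), array([-0.1, -0. ,  0. ]))
{'fx': 309.70691628693146, 'fy': 309.70691628693146, 'cx': 320.5673517621747, 'cy': 200.43318120063213, 'hand_eye': array([[-7.42689741e-04, -2.88869859e-01,  9.57368086e-01,
        -1.43145426e-01],
       [ 9.99999412e-01, -9.71627722e-04,  4.82589034e-04,
        -1.02910301e-03],
       [ 7.90799947e-04,  9.57367881e-01,  2.88870411e-01,
        -7.42078834e-02],
       [ 0.00000000e+00,  0.00000000e+00,  0.00000000e+00,
         1.00000000e+00]])}
324.2792637356802 194.69987200229323
324.2375880964538 167.15566101784034
324.4635696249105 243.80284759534476
```

View pics/w1.png

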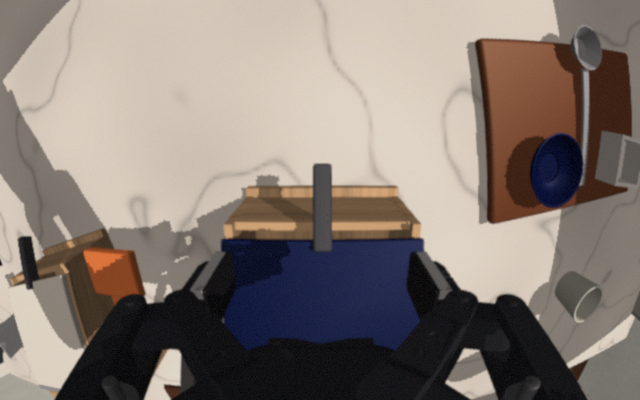

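The tab is at column 322, rows 164–250, against a prediction of 324, rows 167–244, so the fix is good to about 2 mm. The paddle is at (115,275). Next I'll check finger clearance to the locker front.

Run:
```python
from h import *
for n in("scene","side"):
    p,P,ok=cloud(n);Q=P[ok];a=Q@H;t=Q@L
    for z0 in(.01,.04,.06,.08,.1,.12):
        m=(abs(t-.284)<.08)&(abs(t-.284)>.014)&(a<.6)&(a>.35)&(Q[:,2]>z0)&(Q[:,2]<z0+.02);print(n,z0,m.sum(),np.percentile(a[m],[1,10]).round(3) if m.any() else '')
    m=(abs(t-.284)<.02)&(a<.455)&(a>.38)&(Q[:,2]>.07)
    print(np.percentile(a[m],[1,50,99]).round(4),np.percentile(t[m],[1,5,50,95,99]).round(4),np.percentile(Q[m,2],[1,99]).round(4))
```

```text
scene 0.01 0 
scene 0.04 0 
scene 0.06 0 
scene 0.08 0 
scene 0.1 88 [0.456 0.458]
scene 0.12 1097 [0.463 0.469]
[0.397  0.4257 0.4538] [0.2757 0.2783 0.2898 0.2915 0.2919] [0.0866 0.1224]
side 0.01 389 [0.437 0.439]
side 0.04 158 [0.447 0.448]
side 0.06 178 [0.448 0.448]
side 0.08 345 [0.448 0.448]
side 0.1 305 [0.456 0.457]
side 0.12 1836 [0.462 0.47 ]
[0.395  0.4296 0.4543] [0.2756 0.2767 0.2884 0.297  0.3015] [0.073  0.1226]
```

Call:
step_arm:
  motion:
    - [30, 2, -3, 0, 0, 0, 0]
    - [60, 2, -3, 0, 0, 0, 0]
    - [90, 2, -3, 0, 0, 0, 0]
    - [115, 2, -3, 0, 0, 0, 0]
    - [132, 2, -3, 0, 0, 0, 0]
    - [132, 2, -3, 0, 0, 0, 0]
    - [132, 2, -3, 0, 0, 0, 255]
    - [132, 2, -3, 0, 0, 0, 255]
    - [132, 2, -3, 0, 0, 0, 255]
    - [132, 2, -3, 0, 0, 0, 255]

```text
time_s: 3.65
eef_pos: [0.4531, 0.229, 0.0849]
eef_rot: [0.706, 0.042, 0.706, -0.045]
wrist_force: [-4.9, -1.8, 12.0]
opening: 0.175
```

Call:
step_arm:
  motion:
    - [0, 0, 0, 0, 0, 0, 255]
    - [0, 0, 0, 0, 0, 0, 255]
    - [0, 0, 0, 0, 0, 0, 255]

```text
time_s: 4.03
eef_pos: [0.453, 0.2291, 0.0849]
eef_rot: [0.706, 0.043, 0.706, -0.044]
wrist_force: [-2.9, -6.2, 6.7]
opening: 0.175
```

Run:
```python
from h import *;from bench import ctrl
o=ctrl.get_obs();print(o['time_s'],o['eef_pos'],o['opening'],o['wrist_force'],rel(o,world(.4227,.2837,.081),rot(1)))
g=np.array(o['eef_pos'])+.019*Z;print(g@H,g@L,g[2])
r=np.hypot(.6153-g@H,g[2]-.17);f0=np.arctan2(g[2]-.17,.6153-g@H);print(r,f0)
for th in np.linspace(0,1.29,11):
    a=-.349+th  # angle of grip above horizontal
    print(th.round(3),'x',(-1000*(.17+.205*np.sin(a)-.1)).round(1),'z',(1000*(.205*np.cos(.349)-.205*np.cos(a))).round(1))
```

```text
4.025 [0.45304572 0.22912664 0.08491579] 0.17505334971665384 [-2.93685732 -6.21095792  6.65115273] (array([3.9, 0.7, 1.2]), array([-0. ,  0. ,  0.1]))
0.42148873357514777 0.28297398767641196 0.10391579318099307
0.20476798915871183 -0.32860949012093466
0.0 x 0.1 z 0.0
0.129 x -25.3 z -7.4
0.258 x -51.4 z -11.5
0.387 x -77.8 z -12.2
0.516 x -104.1 z -9.5
0.645 x -129.8 z -3.4
0.774 x -154.5 z 5.9
0.903 x -177.8 z 18.3
1.032 x -199.4 z 33.6
1.161 x -218.8 z 51.6
1.29 x -235.7 z 71.9
```

Call:
step_arm:
  motion:
    - [-12.5, 0, -4, 0, 0, 0, 255]
    - [-25, 0, -7.4, 0, 0, 0, 255]
    - [-38, 0, -10, 0, 0, 0, 255]
    - [-51.4, 0, -11.5, 0, 0, 0, 255]
    - [-64.6, 0, -12.2, 0, 0, 0, 255]
    - [-77.8, 0, -12.2, 0, 0, 0, 255]
    - [-91, 0, -11.2, 0, 0, 0, 255]
    - [-104, 0, -9.5, 0, 0, 0, 255]
    - [-117, 0, -6.8, 0, 0, 0, 255]
    - [-130, 0, -3.4, 0, 0, 0, 255]

```text
time_s: 5.28
eef_pos: [0.4503, 0.2294, 0.2137]
eef_rot: [0.706, 0.043, 0.705, -0.045]
wrist_force: [8.8, -5.0, -9.1]
opening: 0.174
```

Run:
```python
from h import *;from bench import ctrl
o=ctrl.get_obs();print(o['time_s'],o['eef_pos'],o['opening'],o['wrist_force'])
g=np.array(o['eef_pos'])+.019*Z;print(g@H,g@L,g[2])
print(np.hypot(.6153-g@H,g[2]-.17),np.arctan2(g[2]-.17,.6153-g@H)+.349)
```

```text
5.275 [0.45028059 0.22936003 0.21368333] 0.17402264465921252 [ 8.76588413 -5.01043515 -9.13979063]
0.41871598572424346 0.2828663202046239 0.23268332636079422
0.20633582837797385 0.6576710235496721
```

Call:
step_arm:
  motion:
    - [-12.5, 0, 5, 0, 0, 0, 255]
    - [-24.7, 0, 10, 0, 0, 0, 255]
    - [-36.5, 0, 16, 0, 0, 0, 255]
    - [-48, 0, 22.5, 0, 0, 0, 255]
    - [-59, 0, 30, 0, 0, 0, 255]
    - [-69.6, 0, 38, 0, 0, 0, 255]
    - [-80, 0, 47, 0, 0, 0, 255]
    - [-89, 0, 56, 0, 0, 0, 255]
    - [-96, 0, 64, 0, 0, 0, 255]
    - [-102.5, 0, 72, 0, 0, 0, 255]

```text
time_s: 6.52
eef_pos: [0.5206, 0.2208, 0.3155]
eef_rot: [0.704, 0.043, 0.707, -0.045]
wrist_force: [3.6, -4.1, -11.6]
opening: 0.178
```

Call:
step_arm:
  motion:
    - [0, 0, 0, 0, 0, 0, 255]
    - [0, 0, 0, 0, 0, 0, 255]

```text
time_s: 6.78
eef_pos: [0.5211, 0.2208, 0.3158]
eef_rot: [0.705, 0.043, 0.706, -0.045]
wrist_force: [2.3, -5.4, -9.4]
opening: 0.176
```

Run:
```python
from h import *;from bench import ctrl
o=ctrl.get_obs();print(o['time_s'],o['eef_pos'],o['opening'],o['wrist_force'])
g=np.array(o['eef_pos'])+.019*Z;print(g@H,g@L,g[2])
print(np.hypot(.6153-g@H,g[2]-.17),np.arctan2(g[2]-.17,.6153-g@H)+.349)
p,d=ctrl.camera('side');cv2.imwrite('pics/s2.png',p[:,:,::-1])
i=ctrl.camera_info('side');np.savez('side2.npz',p=p,d=d,T=i['T'],k=[i['fx'],i['fy'],i['cx'],i['cy']])
p,P,ok=cloud('side2');r,g,b=p[...,0],p[...,1],p[...,2]
nav=ok&(b>r+25)&(b>1.7*g)&(P[...,2]>.17)&(abs(P@L-.284)<.1)
Q=P[nav];U=np.linalg.svd(Q-np.median(Q,0),full_matrices=False)[2][2];U*=np.sign(U[2]);print(len(Q),'theta',np.arctan2(-(U@H)*-1,U[2])+.349,U)
```

```text
6.775 [0.52109263 0.22078878 0.31581603] 0.1763564043278637 [ 2.29989767 -5.36432525 -9.35441039]
0.4900415463719146 0.28304885170408584 0.33481603117062836
0.20701208741553412 1.2699325311472311
424 theta 1.2316591885544868 [ 0.76664536 -0.0944705   0.63508285]
```

Call:
step_arm:
  motion:
    - [-1.5, 0, 2, 0, 0, 0, 255]
    - [-2.8, 0, 4, 0, 0, 0, 255]
    - [-4, 0, 6, 0, 0, 0, 255]
    - [-4, 0, 6, 0, 0, 0, 255]

```text
time_s: 7.32
eef_pos: [0.5265, 0.2201, 0.3198]
eef_rot: [0.705, 0.043, 0.707, -0.045]
wrist_force: [1.0, -5.7, -8.7]
opening: 0.175
```

```bash
cat >> h.py <<'E'
def snap(n,f):
    from bench import ctrl
    p,d=ctrl.camera(n);i=ctrl.camera_info(n);np.savez(f+'.npz',p=p,d=d,T=i['T'],k=[i['fx'],i['fy'],i['cx'],i['cy']]);cv2.imwrite(f'pics/{f}.png',p[:,:,::-1])
def theta(f,zmin=.17):
    p,P,ok=cloud(f);r,g,b=p[...,0],p[...,1],p[...,2]
    nav=ok&(b>r+15)&(b>1.5*g)&(P[...,2]>zmin)&(P[...,2]<.4)&(abs(P@L-.284)<.1)&(P@H>.4)&(P@H<.66)
    nav=cv2.erode(nav.astype(np.uint8),np.ones((3,3)))>0
    Q=P[nav];m=np.median(Q,0);U=np.linalg.svd(Q-m,full_matrices=False)[2][2];U=U*np.sign(U@-H) if abs(U@H)>.9 else U*np.sign(U[2])
    # radial estimate: angle of points about hinge
    a=np.arctan2(Q[:,2]-.17,.6153-Q@H);far=np.hypot(Q[:,2]-.17,.6153-Q@H)>.08
    return len(Q),m.round(3),U.round(3),'radial theta',np.percentile(a[far],[10,50,90]).round(3)+.349 if far.any() else None
E
python3 - <<'E'
from h import *;from bench import ctrl
o=ctrl.get_obs();print(o['time_s'],o['eef_pos'],o['opening'],o['wrist_force'])
g=np.array(o['eef_pos'])+.019*Z
print(np.hypot(.6153-g@H,g[2]-.17),np.arctan2(g[2]-.17,.6153-g@H)+.349)
snap('side','s3');snap('scene','c3');print(theta('side2'),theta('s3'),theta('c3'),theta('scene',.1))
cv2.imwrite('pics/v3.png',np.hstack([cv2.imread('pics/s3.png')[100:400,150:550],cv2.imread('pics/c3.png')[60:360,240:640]]))
E
```

```text
7.325 [0.52650679 0.22011442 0.31982815] 0.17465596652769097 [ 0.96670058 -5.70313344 -8.66950409]
0.20701601959570395 1.3026475700063036
(621, array([0.576, 0.266, 0.266]), array([ 0.762, -0.083,  0.643]), 'radial theta', array([1.226, 1.249, 1.258])) (451, array([0.57 , 0.272, 0.28 ]), array([ 0.779, -0.083,  0.621]), 'radial theta', array([1.255, 1.28 , 1.289])) (8186, array([0.598, 0.228, 0.239]), array([ 0.788, -0.095,  0.608]), 'radial theta', array([1.276, 1.29 , 1.306])) (3917, array([0.572, 0.229, 0.148]), array([-0.339,  0.042,  0.94 ]), 'radial theta', array([0.03 , 0.042, 0.058]))
```

View pics/v3.png

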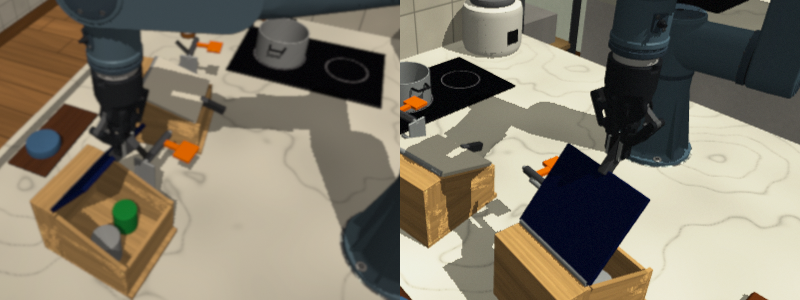

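The navy flap is up at about 1.26 by its plane normal, and the white flap is closed. I'll raise it slightly more, then let it down gently.

Call:
step_arm:
  motion:
    - [-1.3, 0, 2, 0, 0, 0, 255]
    - [-2.6, 0, 4, 0, 0, 0, 255]
    - [-2.6, 0, 4, 0, 0, 0, 255]
    - [-1.3, 0, 2, 0, 0, 0, 255]
    - [0, 0, 0, 0, 0, 0, 255]
    - [1.5, 0, -2, 0, 0, 0, 255]
    - [2.8, 0, -4, 0, 0, 0, 255]
    - [4.1, 0, -6, 0, 0, 0, 255]
    - [4.1, 0, -6, 0, 0, 0, 255]

```text
time_s: 8.55
eef_pos: [0.5231, 0.2206, 0.3173]
eef_rot: [0.708, 0.044, 0.704, -0.045]
wrist_force: [6.6, -6.5, -7.3]
opening: 0.173
```

Call:
step_arm:
  motion:
    - [1.5, 0, -1.7, 0, 0, 0, 255]
    - [3, 0, -3.4, 0, 0, 0, 255]
    - [4, 0, -4.5, 0, 0, 0, 255]
    - [4, 0, -4.5, 0, 0, 0, 255]

```text
time_s: 9.05
eef_pos: [0.5186, 0.2211, 0.314]
eef_rot: [0.708, 0.044, 0.704, -0.045]
wrist_force: [4.4, -6.1, -4.3]
opening: 0.174
```

Run:
```python
from h import *;from bench import ctrl
o=ctrl.get_obs();print(o['time_s'],o['eef_pos'],o['opening'],o['wrist_force'])
snap('scene','c4');print(theta('c4'))
```

```text
9.05 [0.51858223 0.22110905 0.31397793] 0.17402972374410194 [ 4.41702224 -6.09916345 -4.34407765]
(8285, array([0.595, 0.228, 0.236]), array([ 0.759, -0.091,  0.645]), 'radial theta', array([1.229, 1.243, 1.259]))
```

Call:
step_arm:
  motion:
    - [1.2, 0, -1.5, 0, 0, 0, 255]
    - [2.4, 0, -3, 0, 0, 0, 255]
    - [3.6, 0, -4.5, 0, 0, 0, 255]
    - [4.4, 0, -5.5, 0, 0, 0, 255]
    - [4.4, 0, -5.5, 0, 0, 0, 255]

```text
time_s: 9.72
eef_pos: [0.5134, 0.2218, 0.3099]
eef_rot: [0.708, 0.044, 0.704, -0.045]
wrist_force: [4.4, -7.1, -3.9]
opening: 0.175
```

Run:
```python
from h import *;from bench import ctrl
o=ctrl.get_obs();print(o['time_s'],o['eef_pos'],o['opening'],o['wrist_force'])
snap('scene','c5');print(theta('c5'))
```

```text
9.725 [0.51336695 0.22176387 0.30990945] 0.1745158758701961 [ 4.38970021 -7.12579231 -3.92663377]
(8365, array([0.592, 0.227, 0.236]), array([ 0.737, -0.089,  0.669]), 'radial theta', array([1.197, 1.211, 1.228]))
```

Call:
step_arm:
  motion:
    - [1, 0, -1.2, 0, 0, 0, 255]
    - [2, 0, -2.5, 0, 0, 0, 255]
    - [2, 0, -2.5, 0, 0, 0, 255]
    - [2, 0, -2.5, 0, 0, 0, 255]

```text
time_s: 10.28
eef_pos: [0.5118, 0.222, 0.3086]
eef_rot: [0.709, 0.044, 0.703, -0.045]
wrist_force: [7.4, -6.7, -2.0]
opening: 0.175
```

Run:
```python
from h import *;from bench import ctrl
o=ctrl.get_obs();print(o['time_s'],o['eef_pos'],o['opening'],o['wrist_force'])
snap('scene','c6');print(theta('c6'))
```

```text
10.275 [0.51180896 0.22196733 0.30862183] 0.17462271372393087 [ 7.44415873 -6.65075614 -1.96779659]
(8421, array([0.591, 0.227, 0.235]), array([ 0.731, -0.088,  0.677]), 'radial theta', array([1.188, 1.201, 1.218]))
```

Resistance now: the TCP moved less than commanded and the force is rising. That is consistent with the stay carrying the flap, so I'll open and back off upward.

Call:
step_arm:
  motion:
    - [0, 0, 0, 0, 0, 0, 0]
    - [0, 0, 0, 0, 0, 0, 0]
    - [0, 0, 0, 0, 0, 0, 0]
    - [0, 0, 0, 0, 0, 0, 0]
    - [0, 0, 0, 0, 0, 0, 0]
    - [0, 0, 0, 0, 0, 0, 0]

```text
time_s: 11.08
eef_pos: [0.5086, 0.2234, 0.3063]
eef_rot: [0.706, 0.044, 0.706, -0.044]
wrist_force: [0.6, -0.2, -0.7]
opening: 0.999
```

Call:
step_arm:
  motion:
    - [-15, 0, -5, 0, 0, 0, 0]
    - [-35, 0, -12, 0, 0, 0, 0]
    - [-60, 0, -25, 0, 0, 0, 0]
    - [-80, 0, -45, 0, 0, 0, 0]
    - [-90, 0, -70, 0, 0, 0, 0]
    - [-90, 0, -90, 0, 0, 0, 0]
    - [-90, 0, -90, 0, 0, 0, 0]
    - [-90, 0, -90, 0, 0, 0, 0]

```text
time_s: 12.08
eef_pos: [0.4197, 0.2344, 0.3968]
eef_rot: [0.706, 0.044, 0.705, -0.044]
wrist_force: [0.2, -0.9, 1.4]
opening: 1.003
```

Run:
```python
from h import *;from bench import ctrl
snap('scene','c7');print(theta('c7'))
o=ctrl.get_obs();print(o['time_s'],o['eef_pos'],o['opening'],o['wrist_force'])
print(rel(o,world(.4625,.119,.187),rot(1)))
p,P,ok=cloud('c7');r,g,b=p[...,0],p[...,1],p[...,2]
Q=P[ok&(r>180)&(g<130)&(b<70)&(P[...,2]>.15)&(P[...,1]>-.1)];x=cv2.minAreaRect(np.stack([Q@H,Q@L],1).astype(np.float32)*1000);print('paddle',len(Q),np.median(Q,0),x)
```

```text
(8375, array([0.591, 0.227, 0.235]), array([ 0.733, -0.089,  0.674]), 'radial theta', array([1.191, 1.205, 1.221]))
12.125 [0.41980417 0.23430519 0.3965058 ] 1.0017509871811834 [ 0.90292348 -1.40506003  0.4459748 ]
(array([ 209.5, -164.9,   74.8]), array([-0.1,  0. , -0. ]))
paddle 93 [0.48060144 0.05065597 0.18543176] ((477.7915344238281, 109.76116943359375), (75.83060455322266, 17.114097595214844), 15.034380912780762)
```

View pics/c7.png

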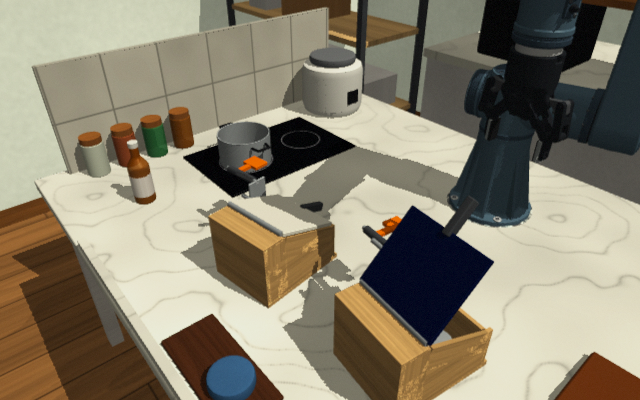

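The navy flap stands on its own (panel around (425,275)), and the white flap is closed. The paddle, around (388,228), is partly hidden behind the flap. Next, shut the fingers and go above the paddle.

Call:
step_arm:
  motion:
    - [0, -30, 0, 0, 0, 0, 255]
    - [15, -60, 0, 0, 0, 0, 255]
    - [35, -95, 5, 0, 0, 0, 255]
    - [60, -130, 20, 0, 0, 0, 255]
    - [90, -165, 40, 0, 0, 0, 255]
    - [120, -165, 60, 0, 0, 0, 255]
    - [150, -165, 75, 0, 0, 0, 255]
    - [165, -165, 75, 0, 0, 0, 255]
    - [165, -165, 75, 0, 0, 0, 255]
    - [165, -165, 75, 0, 0, 0, 255]

```text
time_s: 13.38
eef_pos: [0.4737, 0.0615, 0.2325]
eef_rot: [0.706, 0.044, 0.705, -0.044]
wrist_force: [-0.1, 0.9, 0.6]
opening: -0.003
```

Run:
```python
from h import *;from bench import ctrl
o=ctrl.get_obs();print(o['time_s'],o['eef_pos'],o['opening'],o['wrist_force'])
print(rel(o,world(.4625,.119,.187),rot(1)))
q=o['eef_rot'];R0=Ro.from_quat([q[1],q[2],q[3],q[0]])
p,d=ctrl.camera('wrist');i=ctrl.camera_info('wrist')
v,u=np.mgrid[:400,:640];dx=(u-i['cx'])/i['fx'];dy=(v-i['cy'])/i['fy'];th=np.hypot(dx,dy)+1e-9
X=d[...,None]*np.stack([np.tan(th)*dx/th,np.tan(th)*dy/th,np.ones_like(th)],-1)
E=np.array(i['hand_eye']);X=R0.apply((X.reshape(-1,3)@E[:3,:3].T+E[:3,3])).reshape(400,640,3)+o['eef_pos']
p_=p.astype(int);m=(d>0)&(p_[...,0]>130)&(p_[...,1]<.6*p_[...,0])&(p_[...,2]<70)&(abs(X[...,2]-.187)<.02)
Q=X[m];a=Q@H;t=Q@L;print(len(Q),np.percentile(a,[1,99]),np.percentile(t,[1,99]),np.median(Q[:,2]))
cv2.imwrite('pics/w8.png',p[:,:,::-1])
snap('scene','c8');print(theta('c8'))
```

```text
13.375 [0.47365012 0.06152052 0.23249195] -0.002738222636551458 [-0.09658958  0.8747937   0.62019654]
(array([45.5, -0.2, -0.1]), array([-0. ,  0.1, -0. ]))
4470 [0.44245094 0.62860835] [-0.29550639  0.14088401] 0.1872864228610464
(8419, array([0.591, 0.227, 0.236]), array([ 0.733, -0.089,  0.674]), 'radial theta', array([1.191, 1.205, 1.221]))
```

View pics/w8.png

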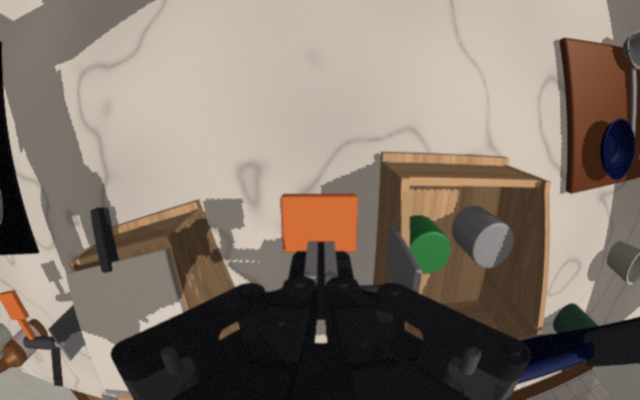

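The paddle is at columns 281–357, rows 194–251, with near edge 0.442 and top 0.187, which confirms the target. Pressing.

Call:
step_arm:
  motion:
    - [20, 0, 0, 0, 0, 0, 255]
    - [35, 0, 0, 0, 0, 0, 255]
    - [42, 0, 0, 0, 0, 0, 255]
    - [47, 0, 0, 0, 0, 0, 255]
    - [52, 0, 0, 0, 0, 0, 255]
    - [55, 0, 0, 0, 0, 0, 255]
    - [57, 0, 0, 0, 0, 0, 255]
    - [57.5, 0, 0, 0, 0, 0, 255]
    - [57.5, 0, 0, 0, 0, 0, 255]
    - [57.5, 0, 0, 0, 0, 0, 255]

```text
time_s: 14.72
eef_pos: [0.4738, 0.0614, 0.1742]
eef_rot: [0.706, 0.044, 0.705, -0.044]
wrist_force: [0.4, 0.2, 6.2]
opening: -0.0
```

Run:
```python
from h import *;from bench import ctrl
snap('scene','c9');print(theta('c9',.1))
o=ctrl.get_obs();print(o['time_s'],o['eef_pos'],o['wrist_force'])
```

```text
(5811, array([0.566, 0.229, 0.172]), array([-0.025,  0.003,  1.   ]), 'radial theta', array([0.347, 0.359, 0.377]))
14.775 [0.47375987 0.06137972 0.17416511] [0.32318695 0.05694027 5.41525493]
```

It is sinking, now at about 0.32. I'll hold the press until it shuts, then let go.

Call:
step_arm:
  motion:
    - [0, 0, 0, 0, 0, 0, 255]
    - [0, 0, 0, 0, 0, 0, 255]
    - [0, 0, 0, 0, 0, 0, 255]
    - [0, 0, 0, 0, 0, 0, 255]
    - [0, 0, 0, 0, 0, 0, 255]
    - [0, 0, 0, 0, 0, 0, 255]
    - [0, 0, 0, 0, 0, 0, 255]
    - [0, 0, 0, 0, 0, 0, 255]

```text
time_s: 15.78
eef_pos: [0.4738, 0.0614, 0.1741]
eef_rot: [0.706, 0.044, 0.705, -0.044]
wrist_force: [-1.2, -0.1, 5.0]
opening: 0.003
```

Call:
step_arm:
  motion:
    - [-6, 0, 0, 0, 0, 0, 255]
    - [-14, 0, 0, 0, 0, 0, 255]
    - [-30, 0, 0, 0, 0, 0, 255]
    - [-60, 0, 0, 0, 0, 0, 255]
    - [-100, 0, 0, 0, 0, 0, 255]
    - [-130, 0, 0, 0, 0, 0, 255]
    - [-130, 0, 0, 0, 0, 0, 255]
    - [-130, 0, 0, 0, 0, 0, 255]
    - [-130, 0, 0, 0, 0, 0, 255]

```text
time_s: 16.9
eef_pos: [0.4725, 0.0615, 0.3024]
eef_rot: [0.705, 0.044, 0.707, -0.044]
wrist_force: [1.1, 0.1, 0.4]
opening: 0.002
```

Run:
```python
from h import *;from bench import ctrl
snap('scene','c10');print(theta('c10',.1),theta('scene',.1))
o=ctrl.get_obs();print(o['time_s'],o['eef_pos'],o['wrist_force'])
p,P,ok=cloud('c10');r,g,b=p[...,0],p[...,1],p[...,2]
Q=P[ok&(r>180)&(g<130)&(b<70)&(P[...,2]>.15)&(P[...,1]>-.1)];print('paddle z',np.median(Q[:,2]))
a,A,k=cloud('scene');m=np.zeros_like(k);m[190:240,220:320]=1;m&=k&ok;print('white dz',np.median(abs(P-A)[m][:,2]))
```

```text
(3891, array([0.571, 0.228, 0.148]), array([-0.339,  0.042,  0.94 ]), 'radial theta', array([0.03 , 0.042, 0.059])) (3917, array([0.572, 0.229, 0.148]), array([-0.339,  0.042,  0.94 ]), 'radial theta', array([0.03 , 0.042, 0.058]))
16.95 [0.47258585 0.06148592 0.30250279] [-0.29449668  0.24701171  0.05300553]
paddle z 0.1859089595881399
white dz 0.0011631778360956524
```

View pics/c10.png

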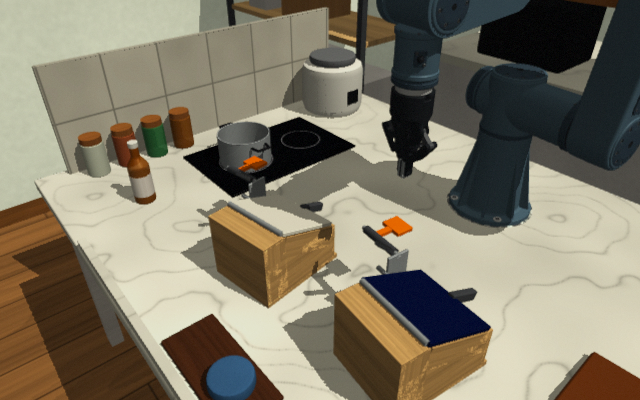

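The navy flap is shut (panel around (425,305), as at the start), the paddle is back up at (398,226), the white flap is closed and the gripper is clear. Handing in.

```bash
python3 -c "
from bench import ctrl
print(ctrl.hand_in())"
```

```text
the job is handed in; nothing more can be done
None
```

I lifted the navy flap by its tab to about 1.27–1.29 rad, until the stay locked, then eased it down and let go. It stood on its own at about 1.18 rad for roughly 3 s. I then pressed the navy locker's orange paddle about 13 mm, at around 6 N, and the flap sank shut. The job was handed in at about 17 s of the 51 s allowed.

- **Last checks:** the navy flap's plane and height match the starting picture. The paddle has sprung back to 0.186 m, and the white flap is unmoved (change of about 1 mm, which is noise). The gripper is clear, with about 0 N at the wrist.
- **Disagreement:** while the flap was raised, the angle from the grip position read about 0.03 rad higher than the angle from the camera. I raised the flap a little further to allow for that, and it did lock.

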